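# Roll the press roller over the leaf to the mark

## Robot

A 6-joint arm with a two-finger parallel gripper is mounted at the origin on the work surface. World frame = base frame: x ahead of the robot, y to its left, z up, the work surface at z = 0. Lengths are in m, angles in rad, forces in N, time in s.
With the tool pointing down it reaches from about 0.275 to 0.775 m from the base axis. Payload 14.6 kg.
Tool frame: the origin (TCP) lies at the very end of the fingers, on their centre line; the grasp point (between the pads) lies 19 mm behind it; z points along the fingers, y is the direction in which the jaws open and shut (so a half turn about z gives the same grasp; the last joint's range is limited). The gripper opens to 85 mm and grips with 20 to 120 N. Pads are 22 mm wide; open, the fingers measure 114 mm over their backs; the gripper's body (76 mm by 85 mm) begins 54 mm behind the grasp point. The pads swing forward as they close: fully open they stand 13 mm farther back than shut.
Start: joints at [-1.351, 0.263, -0.048, 1.259, 0, 1.415], TCP at [0.192, -0.489, 0.231] pointing down, gripper open.
Joint ranges: [-2.65, 2.65], [-0.89, 1.7], [-1.18, 1.37], [-2.13, 2.11], [-1.35, 1.29], [-3.14, 3.14]. Speed limits (rad/s): [1.89, 1.89, 2.57, 2.79, 3.14, 3.14].

## Interface

Orientations are given as a rotation vector (axis times angle).
In Python, from plant import * gives the robot as it stands.
- The arm moves only by the tool carry_out, never from a script. Its arguments are lists of equal length, an entry for each row: "twist": the turn, a rotation vector about the world's x, y, z in degrees, a list of three; "delta_pos": the shift along the world's x, y, z in m, a list of three; "grip": the finger opening in m, from 0 to 0.0854. A call has 1 to 20 rows; each row shifts and turns the pose as measured when the row begins; what a row does not reach is not made up. A row lasts 1/8 s, in which the tool goes at most 62.5 mm and 10.7 degrees, less where a joint would pass 70% of its speed; a pose out of reach is approached as far as the arm can. A call with a gripper value outside its range is refused whole. The fingers move at their own pace and stop on an object; the grip force is fixed at half the most. Time passes only in rows, so rows that do not move let the fingers close. It gives the time, the measured TCP pose, the force and the opening at its end, in the units of the state.
- get_obs(): the state, without advancing time (a new reading comes with each control period).
- get_image(name): name is "side" or "top" or "wrist"; returns a dict with "pixels" (384x512x3 uint8, red, green, blue), "vertical_fov" (degrees; the focal length in pixels is half the picture's height over the tangent of half this angle, whatever the lens; pixels are square), "cx", "cy" (the principal point, pixels), "world_to_cam" (4x4, takes a point from world to camera coordinates). Camera axes: x right, y down, z forward; pixel columns grow to the right and rows downward; lengths in m; the calibration is good to about 2 mm. The wrist camera is an equidistant fisheye: a pixel r from the principal point sees the ray r / f radians off the axis. A picture is of the moment at which its call begins. There is no depth.
- sign_off(): hands the job in, once; it reports no verdict.
Trained networks look in a picture, given as the dict that the camera call returned (one of the last four; its "shot" number tells which), for a name from the list of things; names that differ only in an ending like _2 or _b are one class to them, and where a whole thing is asked for, a point or a joint stands for the part that bears it (a point fixed in the world has none). Each returns a list of dicts, best first, with "confidence" (0 to 1); they miss things now and then, are a little off and sometimes report something else, mostly with a low value. They report only what shows in the picture. A call takes as long as a camera call. They do not tell look-alikes from the thing itself.
- regions_of(label, picture): "pixels" (384x512 bool, what is visible of it) and "centre" ([row, column] in pixels, amid what is visible of it).
The state is a dict: "t": time; "joints": joint angles; "dq": joint speeds; "tau": joint torques, N m; "tcp_pos": TCP position; "tool_rot": TCP orientation; "ft_force": force on the tool from outside, world axes, zero at the start; "wrist_torque": the same for the moment, N m; "finger_gap": opening from 0.0 (shut) to 1.0 (fully open).
Only numpy, scipy, OpenCV 4.12 (cv2) and the standard library are available. Lean on these libraries where they do the work, as an engineer would, in place of code of your own. Each camera call takes 0.05 s, during which the arm holds its last target. There are 200 camera calls.

## Task

Flatten the mounted leaf: with a fingertip on top of the lying wooden roller, push its top so that it rolls along the board, over the leaf, and stops with its middle right above the dark line that runs across the board between the two small steel posts. Push only the top, stroke by stroke if needed; do not grasp or lift the roller or push it from behind, leave the other things on the bench alone, and finish with the roller standing still and your hand off it.

Things in the scene. Friction and masses are not known exactly. Their poses are not given: they have to be found in the camera images.
- roller: Solid wooden roller lying on its side, 80 mm diameter, 100 mm long, about 0.4 kg. Origin at its centre: 40 mm above the board's face; its top is 92 mm above the bench. Rolls about its own y axis (x and z turn with it). The mark lies 75 to 145 mm away beyond the leaf, to either side. Slight rolling resistance: a slow coast soon stops. A fingertip that sticks to its top moves twice as far as it.
- mark: Where to stop: a dark flush line 6 mm wide across the board, with a steel post 8 x 8 mm, 22 mm high, outside each rail, 70 mm either side of the middle. Fixed. Origin: middle of the line on the board's upper face, 12 mm above the bench. y axis along the line; x axis along the board (towards or against the travel).
- board: Fixed wooden board, 380 mm long (own x, the line of travel, roughly world y), 150 mm wide (own y), 12 mm thick, with a flush paper sheet and leaf in the middle. Two rails 10 mm wide, 8 mm high along it, inner faces 55 mm either side of the middle line, guide the roller's ends. Origin under its centre, on the bench.
- reagent: Amber glass jar with black cap, 52 mm diameter, 85 mm tall, standing loose on the bench: leave alone. Origin at the centre of its underside.
- slidebox: Closed grey slide box, 82 x 100 x 34 mm, loose on the bench: leave alone. Origin at the centre of its underside.
- dish: Closed glass petri dish, 90 mm diameter, 18 mm high, loose on the bench: leave alone. Origin at the centre of its underside.
Things that resemble listed ones, but are neither listed nor needed, are in the scene too. Several things have the shape of the roller; the one meant has the colours described above.

How it is judged:
On the way, in this order (a step that is already met when the one before it is completed fails the run):
1. a fingertip presses on the top of the roller (contact force between the fingers and roller above 0.5 N and height (world z) of the grasp point above 0.085 m), for 0.04 s.
2. the roller has turned about its axis (rolled, not slid) by more than 0.6 rad (angle between roller's own z axis and vertical above 0.6 rad), for 0.02 s.
3. the roller has come to rest above the line (x of roller in the frame of mark between -0.008 and 0.008 m and y of roller in the frame of mark between -0.01 and 0.01 m and z of roller in the frame of mark between 0.035 and 0.045 m and angle between the y axis of roller and the y axis of mark, either way round below 0.12 rad and linear speed of roller below 0.005 m/s), for 0.2 s.
At the end, for the whole second after the job is handed in: The roller rests on the board with its axis within 8 mm of the line along the board, within 10 mm of the middle across it, within 0.12 rad of parallel to the line, slower than 5 mm/s (all of step 3); the robot touches nothing.
It fails at once if the roller is lifted more than 12 mm off the board (z of roller in the frame of mark above 0.052 m).
It fails at once if the roller falls off the board (z of roller in the frame of mark below 0.03 m).
It fails at once if the roller is tipped out of level by more than 0.2 rad (angle between roller's own y axis and vertical below 1.37 rad or angle between roller's own y axis and vertical above 1.77 rad).
It fails at once if the fingers push the roller from down beside it instead of on its top (contact force between the fingers and roller above 1 N and height (world z) of the grasp point below 0.085 m).
It fails at once if the jar, slide box or dish is moved more than 15 mm (distance of any of reagent, slidebox, dish from where it was at the start of the episode above 0.015 m).
It also fails if it takes over 51 s, if anything falls off the work surface, if the arm or the gripper's body presses on something with over 40 N, if the wrist force passes 120 N, or if a joint passes its speed limit or range.

## Working session

There is one attempt and no reset: what is moved stays moved. The work goes in short steps, Python scripts to look and compute and a tool call to move; the robot and the scene stay as the last step left them, time stands still between calls to the robot, and variables do not carry over. Pictures are saved under pics/ and viewed, about 8 in all and at most 12, crops included, and the job is handed in when it is done.

Besides the shell and the picture viewer there is one more tool, called after "Call:" in YAML: its name, and indented under it one key for each argument. carry_out: Moves the arm, as the interface text tells. Its arguments: {"type":"object","properties":{"twist":{"type":"array"},"delta_pos":{"type":"array"},"grip":{"type":"array"}},"required":["twist","delta_pos","grip"]}

```bash
mkdir -p pics; cat > h.py <<'E'
from plant import *
import numpy as np, cv2
def K(d):
    h=d["pixels"].shape[0]; return h/2/np.tan(np.radians(d["vertical_fov"])/2)
def ray(d,r,c):
    f=K(d); v=np.array([c-d["cx"],r-d["cy"],f],float)
    W=np.array(d["world_to_cam"]); R=W[:3,:3]; return -R.T@W[:3,3], R.T@v
def atz(d,r,c,z):
    o,v=ray(d,r,c); return o+v*(z-o[2])/v[2]
def proj(d,p):
    W=np.array(d["world_to_cam"]); q=W[:3,:3]@np.array(p)+W[:3,3]; return K(d)*q[1]/q[2]+d["cy"],K(d)*q[0]/q[2]+d["cx"]
def save(d,n): cv2.imwrite("pics/"+n,d["pixels"][:,:,::-1])
E
python3 - <<'E'
from h import *
np.set_printoptions(precision=4,suppress=True)
o=get_obs(); print(o["t"],o["tcp_pos"],o["tool_rot"],o["finger_gap"])
P={n:get_image(n) for n in("top","side")}
cv2.imwrite("pics/a.png",cv2.resize(P["top"]["pixels"][:,:,::-1],(800,600),interpolation=3)); save(P["side"],"b.png")
for n,d in P.items():
  for l,z in(("roller",.052),("mark",.012),("board",.012),("reagent",.04),("slidebox",.034),("dish",.018)):
    for r in regions_of(l,d): 
      print(n,l,round(r["confidence"],2),np.array(r["centre"]),atz(d,*r["centre"],z),r["pixels"].sum())
E
```

```text
0.0 [ 0.1921 -0.4883  0.2308] [-3.0856 -0.585   0.0001] 1.003364958546917
top roller 0.95 [186.4 177.2] [0.5775 0.2541 0.052 ] 731
top roller 0.57 [202.6 245.6] [0.5177 0.0235 0.052 ] 781
top roller 0.57 [267.7 202.6] [0.3037 0.1678 0.052 ] 805
top mark 0.55 [207.9 286. ] [ 0.5033 -0.114   0.012 ] 22
top board 0.97 [210.5 274.6] [ 0.495  -0.0747  0.012 ] 3903
top reagent 0.69 [246.3 374.9] [ 0.3649 -0.403   0.04  ] 274
top slidebox 0.73 [135.4 251.8] [ 0.7572 -0.0011  0.034 ] 729
top dish 0.93 [197.6 120.5] [0.5488 0.4555 0.018 ] 558
top dish 0.34 [136.4 253.3] [ 0.7585 -0.0062  0.018 ] 728
side roller 0.88 [254.6 199.8] [0.5728 0.2787 0.052 ] 1213
side roller 0.68 [256.1 307. ] [0.3067 0.1659 0.052 ] 1268
side roller 0.56 [201.8 256.4] [0.5161 0.0305 0.052 ] 983
side mark 0.52 [186.4 271.4] [ 0.5173 -0.093   0.012 ] 49
side board 0.91 [209.6 275.6] [0.4641 0.0007 0.012 ] 3092
side slidebox 0.39 [319.7 174.7] [0.5381 0.4661 0.034 ] 1013
side dish 0.91 [323.2 172.9] [0.544  0.4689 0.018 ] 1034
```

View pics/a.png

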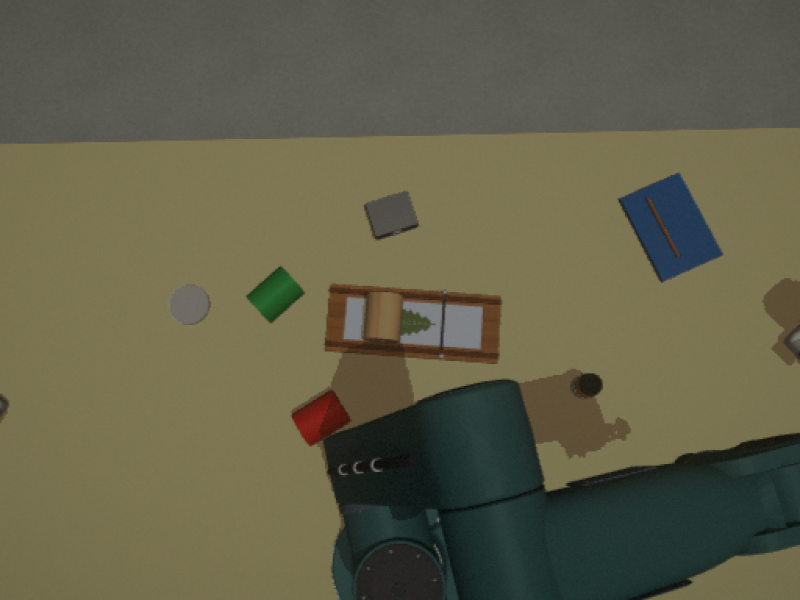

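View pics/b.png

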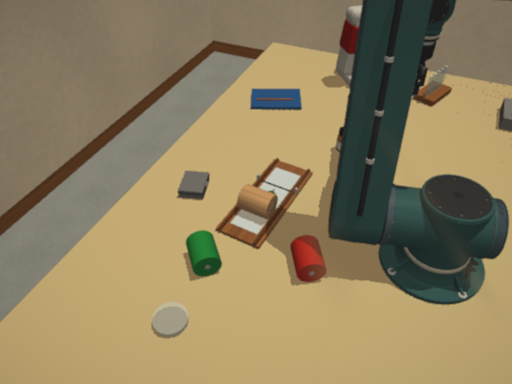

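The wooden roller is at about (385,317) in the top picture, on the board. The dark line and posts are at about (443,324), so travel is towards -y. The red and green rollers are decoys. I'll move above the roller and measure with the wrist camera.

Call:
carry_out:
  twist:
    - [0, 0, -1.6]
    - [0, 0, -1.6]
    - [0, 0, -1.6]
    - [0, 0, -1.6]
    - [0, 0, -1.6]
    - [0, 0, -1.6]
    - [0, 0, -1.6]
    - [0, 0, -1.6]
    - [0, 0, -1.6]
    - [0, 0, -1.6]
    - [0, 0, -1.6]
    - [0, 0, -1.6]
    - [0, 0, -1.6]
    - [0, 0, -1.6]
    - [0, 0, -1.6]
    - [0, 0, -1.6]
  delta_pos:
    - [0.02, 0.029, 0]
    - [0.02, 0.029, 0]
    - [0.02, 0.029, 0]
    - [0.02, 0.029, 0]
    - [0.02, 0.029, 0]
    - [0.02, 0.029, 0]
    - [0.02, 0.029, 0]
    - [0.02, 0.029, 0]
    - [0.02, 0.029, 0]
    - [0.02, 0.029, 0]
    - [0.02, 0.029, 0]
    - [0.02, 0.029, 0]
    - [0.02, 0.029, 0]
    - [0.02, 0.029, 0]
    - [0.02, 0.029, 0]
    - [0.02, 0.029, 0]
  grip: [0, 0, 0, 0, 0, 0, 0, 0, 0, 0, 0, 0, 0, 0, 0, 0]

```text
t: 2.7
tcp_pos: [0.5199, -0.0104, 0.232]
tool_rot: [3.136, -0.143, 0.004]
ft_force: [0.4, -1.3, 0.3]
finger_gap: -0.001
```

```bash
python3 - <<'E'
from h import *
from scipy.spatial.transform import Rotation as R
np.set_printoptions(precision=4,suppress=True)
o=get_obs(); print(o["t"],o["tcp_pos"],R.from_rotvec(o["tool_rot"]).as_matrix().round(3),o["finger_gap"],o["ft_force"])
d=get_image("wrist"); W=np.array(d["world_to_cam"]); print(d["vertical_fov"],d["cx"],d["cy"],"cam",-W[:3,:3].T@W[:3,3])
save(d,"c.png")
for l in("roller","mark","board"):
  for r in regions_of(l,d): print(l,round(r["confidence"],2),np.array(r["centre"]),r["pixels"].sum())
E
```

```text
2.7 [ 0.5199 -0.0104  0.232 ] [[ 0.996 -0.091  0.003]
 [-0.091 -0.996 -0.003]
 [ 0.003  0.002 -1.   ]] -0.0008880602342859326 [ 0.3676 -1.2518  0.3225]
65.70646984690485 260.3495485787966 192.85058460970504 cam [ 0.597  -0.0168  0.375 ]
roller 0.71 [318.7 174.8] 133
roller 0.69 [149.   55.1] 4624
roller 0.58 [180.2 229.6] 6977
roller 0.42 [159.6 301.9] 24281
mark 0.56 [167.9 332.6] 520
board 0.66 [158.4 300.6] 23990
```

View pics/c.png

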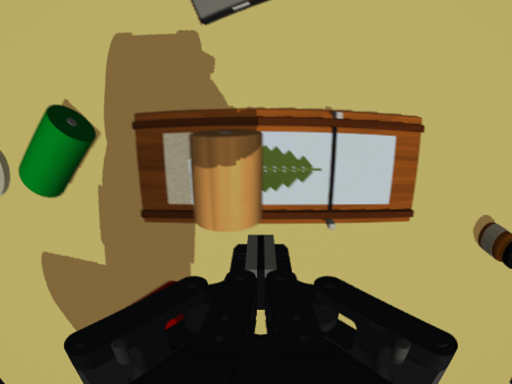

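The wrist picture shows the roller at columns 191–262. The dark line runs from (335,125) to (331,210), and the fingertips are at about (260,240). Next I'll fit both from this view.

```bash
cat >> h.py <<'E'
def wray(d,r,c):
    f=K(d); u,v=c-d["cx"],r-d["cy"]; q=np.hypot(u,v); t=q/f
    W=np.array(d["world_to_cam"]); R=W[:3,:3]
    return -R.T@W[:3,3], R.T@np.array([np.sin(t)*u/q,np.sin(t)*v/q,np.cos(t)])
def watz(d,r,c,z):
    o,v=wray(d,r,c); return o+v*(z-o[2])/v[2]
def fit(d,log=True):
    from scipy.optimize import brentq
    g=d["pixels"].astype(float)
    L=[]; M=regions_of("mark",d)
    m=max(M,key=lambda r:r["confidence"]); c=int(m["centre"][1])
    r0=int(m["centre"][0])
    for r in range(r0-26,r0+27,2):
        w=g[r,c-14:c+15].sum(1); k=np.clip(w.max()*.6-w,0,None)
        if k.sum()>0: L.append(watz(d,r,(k*np.arange(c-14,c+15)).sum()/k.sum(),.012))
    L=np.array(L); p=np.polyfit(L[:,0],L[:,1],1); res=np.std(L[:,1]-np.polyval(p,L[:,0]))
    a=np.array([1,p[0],0]); a/=np.linalg.norm(a); t=np.array([a[1],-a[0],0])  # t: travel
    P0=np.array([L[:,0].mean(),L[:,1].mean(),0])
    print("line x",L[:,0].min(),L[:,0].max(),"slope",p,"res",res)
    # roller: pick region whose centre maps on board
    for r in regions_of("roller",d):
        q=watz(d,*r["centre"],.08)
        if abs(q[0]-.51)>.05 or not 2000<r["pixels"].sum()<12000: continue
        rows,cols=np.nonzero(r["pixels"]); lo,hi=np.percentile(rows,[30,70]).astype(int)
        for nm,fn in(("L",np.min),("R",np.max)):
            S=[]
            for row in range(lo,hi+1,3):
                cc=cols[rows==row]
                if len(cc)==0: continue
                o,v=wray(d,row,fn(cc)+(-.5 if nm=="L" else .5))
                # 2D in (t,z)
                A=np.array([(o-P0)@t,o[2]]); B=np.array([v@t,v[2]]); B/=np.linalg.norm(B)
                # signed dist from axis (s,.052) to ray = +-0.04
                n=np.array([-B[1],B[0]])   # points +t since B[1]<0
                off=.04 if nm=="R" else -.04
                # (A-[s,.052]).n = off
                S.append(((A@n)-.052*n[1]-off)/n[0])
            print("roller",nm,"s rel. line",np.median(S),np.std(S), "conf",r["confidence"])
    return t,P0
E
python3 - <<'E'
from h import *
np.set_printoptions(precision=4,suppress=True)
d=get_image("wrist"); t,P=fit(d); print(t,P)
for rc in((115,339),(224,331)): print("post top",watz(d,*rc,.034))
for rc in((122,133),(128,423),(214,143),(214,411)): print("rail",watz(d,*rc,.02))
for rc in((132,226),(226,226)): print("roller ends top",watz(d,*rc,.092))
E
```

```text
line x 0.4806437321860305 0.5480258996148327 slope [-0.093  -0.0552] res 0.0002711545929682791
roller L s rel. line -0.13020142053252928 0.0005145176606108025 conf 0.67
roller R s rel. line -0.12880688708868243 0.0005097264318009968 conf 0.67
[-0.0926 -0.9957  0.    ] [ 0.5147 -0.1031  0.    ]
post top [ 0.5754 -0.1075  0.034 ]
post top [ 0.4398 -0.0941  0.034 ]
rail [0.5922 0.1435 0.02  ]
rail [ 0.5549 -0.2292  0.02  ]
rail [0.4691 0.1531 0.02  ]
rail [ 0.4348 -0.2164  0.02  ]
roller ends top [0.571  0.0174 0.092 ]
roller ends top [0.4746 0.0291 0.092 ]
```

Call:
carry_out:
  twist:
    - [0, 0, 0]
    - [0, 0, 0]
    - [0, 0, 0]
    - [0, 0, 0]
    - [0, 0, 0]
    - [0, 0, 0]
    - [0, 0, 0]
    - [0, 0, 0]
    - [0, 0, 0]
  delta_pos:
    - [0.0005, 0.025, -0.02]
    - [0.0005, 0.024, -0.03]
    - [0, 0, -0.03]
    - [0, 0, -0.03]
    - [0, 0, -0.018]
    - [0, 0, -0.004]
    - [0, 0, 0]
    - [0, 0, -0.002]
    - [0, 0, -0.002]
  grip: [0, 0, 0, 0, 0, 0, 0, 0, 0]

```text
t: 4.18
tcp_pos: [0.5192, 0.0305, 0.0957]
tool_rot: [3.136, -0.148, 0.013]
ft_force: [-0.1, 0.1, 0.3]
finger_gap: 0.003
```

Call:
carry_out:
  twist:
    - [0, 0, 0]
    - [0, 0, 0]
    - [0, 0, 0]
    - [0, 0, 0]
    - [0, 0, 0]
  delta_pos:
    - [0.001, 0.008, 0]
    - [0, 0, 0]
    - [0, 0, -0.002]
    - [0, 0, -0.002]
    - [0, 0, -0.002]
  grip: [0, 0, 0, 0, 0]

```text
t: 4.8
tcp_pos: [0.5206, 0.0354, 0.0911]
tool_rot: [-3.137, 0.139, -0.017]
ft_force: [-12.0, 2.7, 42.9]
finger_gap: -0.0
```

Call:
carry_out:
  twist:
    - [0, 0, 0]
    - [0, 0, 0]
    - [0, 0, 0]
    - [0, 0, 0]
    - [0, 0, 0]
  delta_pos:
    - [0, 0, 0]
    - [-0.0005, -0.005, -0.0005]
    - [-0.0005, -0.005, -0.0005]
    - [-0.0005, -0.005, -0.0005]
    - [0, 0, 0]
  grip: [0, 0, 0, 0, 0]

```text
t: 5.42
tcp_pos: [0.5189, 0.0202, 0.0921]
tool_rot: [-3.137, 0.138, -0.021]
ft_force: [-1.8, -0.0, 1.1]
finger_gap: -0.002
```

```bash
python3 - <<'E'
from h import *
np.set_printoptions(precision=4,suppress=True)
d=get_image("wrist"); save(d,"d.png"); t,P=fit(d); print(t,P,get_obs()["tcp_pos"],get_obs()["ft_force"])
E
```

```text
line x 0.4863078906353072 0.5332501657897118 slope [-0.092  -0.0562] res 0.00010248656054793269
[-0.0916 -0.9958  0.    ] [ 0.5102 -0.1031  0.    ] [0.519  0.0205 0.092 ] [-1.6823 -0.357   5.8376]
```

View pics/d.png

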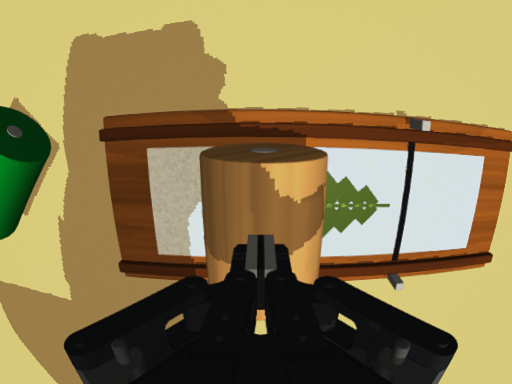

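The roller now spans columns 202–327 with the tip (about 260,240) on it. The pixel-size filter in the fit was too small, so I'll fix that.

```bash
sed -i 's/2000<r\["pixels"\].sum()<12000/2000<r["pixels"].sum()<24000/; s/\[30,70\]/[15,45]/' h.py; cat > m.py <<'E'
from h import *
np.set_printoptions(precision=4,suppress=True)
d=get_image("wrist"); t,P=fit(d); o=get_obs(); print(t,P,o["t"],o["tcp_pos"],o["ft_force"])
L=np.array([.5076,-.1027,0]); print("tip s",(np.array(o["tcp_pos"])-L)@t)
E
python3 m.py
```

```text
line x 0.4863970994112767 0.5333615366730117 slope [-0.0927 -0.0558] res 7.723915609489878e-05
roller L s rel. line -0.12272357577292987 0.00043603356548743585 conf 0.68
roller R s rel. line -0.12257471573289475 0.0002443506117837201 conf 0.68
[-0.0923 -0.9957  0.    ] [ 0.5103 -0.1031  0.    ] 5.725 [0.519  0.0205 0.0919] [-1.391  -0.2228  5.1592]
tip s -0.12376020946813399
```

Call:
carry_out:
  twist:
    - [0, 0, 0]
    - [0, 0, 0]
    - [0, 0, 0]
    - [0, 0, 0]
    - [0, 0, 0]
    - [0, 0, 0]
    - [0, 0, 0]
    - [0, 0, 0]
    - [0, 0, 0]
    - [0, 0, 0]
    - [0, 0, 0]
  delta_pos:
    - [-0.0005, -0.005, -0.0005]
    - [-0.0005, -0.005, -0.0005]
    - [-0.0005, -0.005, -0.0005]
    - [-0.0005, -0.005, -0.0005]
    - [-0.0005, -0.005, -0.0005]
    - [0, 0, 0]
    - [0, 0, 0.006]
    - [0.001, 0.012, 0.001]
    - [0.001, 0.013, 0]
    - [0, 0, 0]
    - [0, 0, -0.002]
  grip: [0, 0, 0, 0, 0, 0, 0, 0, 0, 0, 0]

```text
t: 7.1
tcp_pos: [0.5189, 0.023, 0.0967]
tool_rot: [-3.137, 0.134, -0.024]
ft_force: [0.8, 0.4, -1.0]
finger_gap: -0.003
```

```bash
python3 m.py
```

```text
line x 0.4826599680189767 0.5307788345892435 slope [-0.0918 -0.0562] res 8.54550121351119e-05
roller L s rel. line -0.1096645405031424 0.00021985033105563454 conf 0.85
roller R s rel. line -0.10981152502162386 0.00023857504493050952 conf 0.85
[-0.0914 -0.9958  0.    ] [ 0.5071 -0.1027  0.    ] 7.25 [0.5188 0.0226 0.0966] [-0.1065  0.229   0.1552]
tip s -0.12582287437797168
```

Call:
carry_out:
  twist:
    - [0, 0, 0]
    - [0, 0, 0]
    - [0, 0, 0]
    - [0, 0, 0]
    - [0, 0, 0]
    - [0, 0, 0]
    - [0, 0, 0]
    - [0, 0, 0]
    - [0, 0, 0]
    - [0, 0, 0]
    - [0, 0, 0]
    - [0, 0, 0]
    - [0, 0, 0]
    - [0, 0, 0]
    - [0, 0, 0]
    - [0, 0, 0]
    - [0, 0, 0]
    - [0, 0, 0]
  delta_pos:
    - [0, -0.003, -0.002]
    - [0, 0, -0.002]
    - [0, 0, -0.001]
    - [-0.0005, -0.005, -0.0005]
    - [-0.0005, -0.005, -0.0005]
    - [-0.0005, -0.005, -0.0005]
    - [-0.0005, -0.005, -0.0005]
    - [-0.0005, -0.005, -0.0005]
    - [-0.0005, -0.005, -0.0005]
    - [-0.0005, -0.005, -0.0005]
    - [-0.0005, -0.005, -0.0005]
    - [-0.0005, -0.005, -0.0005]
    - [-0.0005, -0.005, -0.0005]
    - [0, 0, 0]
    - [0, 0, 0.006]
    - [0.001, 0.012, 0.001]
    - [0.001, 0.014, 0]
    - [0, 0, 0]
  grip: [0, 0, 0, 0, 0, 0, 0, 0, 0, 0, 0, 0, 0, 0, 0, 0, 0, 0]

```text
t: 9.5
tcp_pos: [0.5162, -0.0048, 0.0986]
tool_rot: [-3.138, 0.135, -0.032]
ft_force: [0.1, 0.5, 0.0]
finger_gap: -0.002
```

```bash
python3 m.py
```

```text
line x 0.48565187930079146 0.532315969038581 slope [-0.0914 -0.0565] res 6.166472621978866e-05
roller L s rel. line -0.08401624102695951 0.0002498876847836354 conf 0.74
roller R s rel. line -0.08381323657928093 0.00026215756742348147 conf 0.74
[-0.091  -0.9959  0.    ] [ 0.5094 -0.103   0.    ] 9.65 [ 0.5162 -0.0059  0.0986] [ 0.7981 -0.1046 -0.027 ]
tip s -0.09716026567535829
```

Call:
carry_out:
  twist:
    - [0, 0, 0]
    - [0, 0, 0]
    - [0, 0, 0]
    - [0, 0, 0]
    - [0, 0, 0]
    - [0, 0, 0]
    - [0, 0, 0]
    - [0, 0, 0]
    - [0, 0, 0]
    - [0, 0, 0]
    - [0, 0, 0]
    - [0, 0, 0]
    - [0, 0, 0]
    - [0, 0, 0]
    - [0, 0, 0]
    - [0, 0, 0]
    - [0, 0, 0]
    - [0, 0, 0]
  delta_pos:
    - [0, 0, -0.003]
    - [0, 0, -0.003]
    - [0, 0, -0.001]
    - [-0.0005, -0.005, -0.0005]
    - [-0.0005, -0.005, -0.0005]
    - [-0.0005, -0.005, -0.0005]
    - [-0.0005, -0.005, -0.0005]
    - [-0.0005, -0.005, -0.0005]
    - [-0.0005, -0.005, -0.0005]
    - [-0.0005, -0.005, -0.0005]
    - [-0.0005, -0.005, -0.0005]
    - [-0.0005, -0.005, -0.0005]
    - [-0.0005, -0.005, -0.0005]
    - [0, 0, 0]
    - [0, 0, 0.006]
    - [0.001, 0.012, 0.001]
    - [0.001, 0.014, 0]
    - [0, 0, 0]
  grip: [0, 0, 0, 0, 0, 0, 0, 0, 0, 0, 0, 0, 0, 0, 0, 0, 0, 0]

```text
t: 11.9
tcp_pos: [0.5135, -0.0309, 0.0988]
tool_rot: [3.138, -0.14, 0.041]
ft_force: [-0.2, -0.2, 0.4]
finger_gap: 0.001
```

```bash
python3 m.py
```

```text
line x 0.4944465942075096 0.5392353881782851 slope [-0.0769 -0.0624] res 4.27361092212875e-05
[-0.0767 -0.9971  0.    ] [ 0.5172 -0.1021  0.    ] 12.05 [ 0.5135 -0.032   0.0987] [ 0.1563  0.1174 -0.565 ]
tip s -0.07091289016144203
```

```bash
sed -i 's/^    # roller: pick/    a=np.array([.9958,-.0918,0]); t=np.array([-.0918,-.9958,0]); P0=np.array([.5076,-.1027,0])\n&/; s/if abs(q\[0\]-.51)/print(q.round(3),r["pixels"].sum())\n        &/' h.py; sed -i 's/t,P=fit/save(d,"e.png"); t,P=fit/' m.py; python3 m.py
```

```text
line x 0.4945318243841849 0.5392744685278194 slope [-0.0779 -0.0618] res 8.007359762978769e-05
[0.589 0.148 0.08 ] 942
[ 0.536 -0.05   0.08 ] 13276
roller L s rel. line -0.0564645921484271 0.00037453013304021543 conf 0.55
roller R s rel. line -0.05712462704815096 0.00025766365408436386 conf 0.55
[0.358 0.176 0.08 ] 115
[-0.0918 -0.9958  0.    ] [ 0.5076 -0.1027  0.    ] 12.2 [ 0.5135 -0.0324  0.0988] [0.9085 0.6406 0.6309]
tip s -0.07051025138948738
```

View pics/e.png

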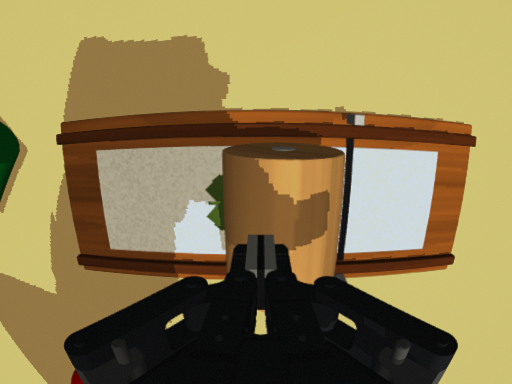

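The roller (columns 222–345) has passed over the leaf and is 57 mm short of the line at (347,190). I'll continue.

Call:
carry_out:
  twist:
    - [0, 0, 0]
    - [0, 0, 0]
    - [0, 0, 0]
    - [0, 0, 0]
    - [0, 0, 0]
    - [0, 0, 0]
    - [0, 0, 0]
    - [0, 0, 0]
    - [0, 0, 0]
    - [0, 0, 0]
    - [0, 0, 0]
    - [0, 0, 0]
    - [0, 0, 0]
    - [0, 0, 0]
    - [0, 0, 0]
    - [0, 0, 0]
    - [0, 0, 0]
    - [0, 0, 0]
  delta_pos:
    - [0, 0, -0.003]
    - [0, 0, -0.003]
    - [0, 0, -0.001]
    - [-0.0005, -0.005, -0.0005]
    - [-0.0005, -0.005, -0.0005]
    - [-0.0005, -0.005, -0.0005]
    - [-0.0005, -0.005, -0.0005]
    - [-0.0005, -0.005, -0.0005]
    - [-0.0005, -0.005, -0.0005]
    - [-0.0005, -0.005, -0.0005]
    - [-0.0005, -0.005, -0.0005]
    - [-0.0005, -0.005, -0.0005]
    - [-0.0005, -0.005, -0.0005]
    - [0, 0, 0]
    - [0, 0, 0.006]
    - [0.001, 0.012, 0.001]
    - [0.001, 0.014, 0]
    - [0, 0, 0]
  grip: [0, 0, 0, 0, 0, 0, 0, 0, 0, 0, 0, 0, 0, 0, 0, 0, 0, 0]

```text
t: 14.45
tcp_pos: [0.5108, -0.0575, 0.0988]
tool_rot: [3.135, -0.143, 0.049]
ft_force: [-0.9, -0.4, -0.6]
finger_gap: 0.002
```

```bash
sed -i 's/save(d,"e.png"); //' m.py; python3 m.py
```

```text
line x 0.5532871086695199 0.5785313098249926 slope [-0.1263 -0.0352] res 0.0022295924611282956
[ 0.532 -0.077  0.08 ] 13385
roller L s rel. line -0.030313835831716943 0.0002825784978434421 conf 0.92
roller R s rel. line -0.030282218551903516 0.00044314217383259913 conf 0.92
[0.589 0.128 0.08 ] 78
[0.364 0.154 0.08 ] 432
[-0.0918 -0.9958  0.    ] [ 0.5076 -0.1027  0.    ] 14.6 [ 0.5109 -0.0587  0.0988] [-0.3415  0.1727 -0.2428]
tip s -0.04409746497859149
```

Call:
carry_out:
  twist:
    - [0, 0, 0]
    - [0, 0, 0]
    - [0, 0, 0]
    - [0, 0, 0]
    - [0, 0, 0]
    - [0, 0, 0]
    - [0, 0, 0]
    - [0, 0, 0]
    - [0, 0, 0]
    - [0, 0, 0]
    - [0, 0, 0]
    - [0, 0, 0]
    - [0, 0, 0]
    - [0, 0, 0]
    - [0, 0, 0]
  delta_pos:
    - [0, 0, -0.003]
    - [0, 0, -0.003]
    - [0, 0, -0.001]
    - [-0.0005, -0.005, -0.0005]
    - [-0.0005, -0.005, -0.0005]
    - [-0.0005, -0.005, -0.0005]
    - [-0.0005, -0.005, -0.0005]
    - [-0.0005, -0.005, -0.0005]
    - [-0.0005, -0.005, -0.0005]
    - [-0.0005, -0.005, -0.0005]
    - [0, 0, 0]
    - [0, 0, 0.006]
    - [0.001, 0.009, 0.001]
    - [0.001, 0.008, 0]
    - [0, 0, 0]
  grip: [0, 0, 0, 0, 0, 0, 0, 0, 0, 0, 0, 0, 0, 0, 0]

```text
t: 16.48
tcp_pos: [0.5096, -0.0788, 0.0996]
tool_rot: [3.133, -0.148, 0.056]
ft_force: [-0.3, -0.7, 0.1]
finger_gap: -0.003
```

```bash
python3 m.py
```

```text
line x 0.5561514953097921 0.5784092811181699 slope [ 0.0231 -0.1197] res 0.001151595960632736
[0.364 0.141 0.08 ] 811
[-0.0918 -0.9958  0.    ] [ 0.5076 -0.1027  0.    ] 16.625 [ 0.5096 -0.0795  0.0996] [ 0.4348 -0.3356  0.3537]
tip s -0.023239880581315778
```

```bash
python3 m.py; python3 m.py
```

```text
line x 0.556155235093651 0.5783385739199322 slope [-0.0252 -0.0926] res 0.0017869687623985695
[0.362 0.143 0.08 ] 833
[ 0.53  -0.095  0.08 ] 13369
roller L s rel. line -0.011204301034923501 0.00030655062858386497 conf 0.82
roller R s rel. line -0.010855137816406995 0.00027820046542095035 conf 0.82
[-0.0918 -0.9958  0.    ] [ 0.5076 -0.1027  0.    ] 16.775 [ 0.5096 -0.0798  0.0996] [-0.1824 -0.6616  0.1019]
tip s -0.02296967949589045
line x 0.5561474125059201 0.5783658786390176 slope [ 0.0034 -0.1087] res 0.0018249283931546683
[0.365 0.146 0.08 ] 832
[ 0.531 -0.096  0.08 ] 13036
roller L s rel. line -0.011209389400101582 0.00017984988214621701 conf 0.84
roller R s rel. line -0.011109477933222237 0.00022625154402172612 conf 0.84
[-0.0918 -0.9958  0.    ] [ 0.5076 -0.1027  0.    ] 16.925 [ 0.5095 -0.0798  0.0996] [0.2141 0.7587 0.4412]
tip s -0.02297763099544804
```

Call:
carry_out:
  twist:
    - [0, 0, 0]
    - [0, 0, 0]
    - [0, 0, 0]
    - [0, 0, 0]
    - [0, 0, 0]
    - [0, 0, 0]
    - [0, 0, 0]
    - [0, 0, 0]
    - [0, 0, 0]
    - [0, 0, 0]
    - [0, 0, 0]
    - [0, 0, 0]
  delta_pos:
    - [0, 0, -0.004]
    - [0, 0, -0.003]
    - [0, 0, -0.001]
    - [-0.0005, -0.005, -0.0005]
    - [-0.0005, -0.005, -0.0005]
    - [-0.0005, -0.005, -0.0005]
    - [-0.0005, -0.005, -0.0005]
    - [0, 0, 0]
    - [0, 0, 0]
    - [0, 0, 0.006]
    - [0, 0, 0.02]
    - [0, 0, 0.04]
  grip: [0, 0, 0, 0, 0, 0, 0, 0, 0, 0, 0, 0]

```text
t: 18.42
tcp_pos: [0.5062, -0.1, 0.1579]
tool_rot: [3.132, -0.149, 0.054]
ft_force: [0.2, -0.5, 0.5]
finger_gap: 0.002
```

Call:
carry_out:
  twist:
    - [0, 0, 0]
    - [0, 0, 0]
    - [0, 0, 0]
    - [0, 0, 0]
    - [0, 0, 0]
  delta_pos:
    - [0, 0.02, 0.03]
    - [0, 0.02, 0.03]
    - [0, 0.02, 0.01]
    - [0, 0, 0]
    - [0, 0, 0]
  grip: [0, 0, 0, 0, 0]

```text
t: 19.05
tcp_pos: [0.5072, -0.0388, 0.2338]
tool_rot: [3.131, -0.149, 0.061]
ft_force: [-0.6, 0.5, -0.3]
finger_gap: -0.001
```

```bash
sed -i 's/t,P=fit/save(d,"f.png"); t,P=fit/' m.py; python3 m.py; python3 - <<'E'
from h import *
d=get_image("wrist")
for r in regions_of("mark",d): print(r["centre"],r["confidence"])
E
```

```text
line x 0.7014328743723832 0.759334685479493 slope [-0.1485  0.1308] res 0.008364697742472876
[0.579 0.222 0.08 ] 4253
[ 0.51  -0.098  0.08 ] 6604
roller L s rel. line 8.702700358559385e-05 0.00029912981554608344 conf 0.88
roller R s rel. line -0.0010090987764232121 0.00040844613479592423 conf 0.88
[0.372 0.131 0.08 ] 641
[-0.0918 -0.9958  0.    ] [ 0.5076 -0.1027  0.    ] 19.2 [ 0.5071 -0.039   0.2335] [-0.4628 -0.0209  0.9711]
tip s -0.06335910779712725
[113.3, 315.4] 0.55
```

View pics/f.png

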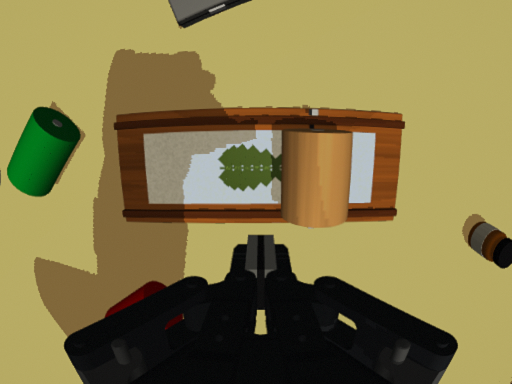

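The roller covers the line at columns 282–350, with the post at (313,112) above its end. The fit puts it 0.5 mm from the line, the hand is clear and all loose things are untouched, so I'm handing in.

```bash
python3 -c "
from plant import *
print(sign_off())"
```

```text
the job is handed in; nothing more can be done
None
```

I rolled the wooden roller over the leaf with a closed fingertip on its top, in six short strokes. It now rests above the dark line, and I handed the job in at about 19 s of the 51 s allowed.

- **Position:** the last wrist-camera fit put the roller's axis about 0.5 mm short of the line. Its two edges read +0.1 mm and −1.0 mm, against a limit of 8 mm.
- **Hand:** it was about 14 cm above the roller and touching nothing. The force reading was about 1 N or less, which is noise.
- **Other things:** I did not go near the jar, slide box or dish. I only judged them by eye and did not measure them again at the end.

Some checks were weaker than the rest:

- **Line position:** once the roller covered the line, live fits of it were useless. From 57 mm out, including the final check, I used the line position from the earlier clear views, which agreed to about 0.5 mm.
- **Detection misses:** the roller was missed in two pictures, and new pictures found it both times.
- **First touch:** it briefly pressed with about 43 N before I eased off. That was fingertip contact, well below the 120 N wrist limit. Readings during the first strokes were about 1 to 6 N; I took none while pushing in the later ones.
- **Not measured at the end:** I did not separately measure the roller's sideways position, its angle to the line or its speed. In the final picture it sat between the rails and looked still.

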